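# Close up the ball-bearing turntable

## Task

The microscope turntable is open for service and one of its six oiled bearing balls is lying loose in the housing: nudge that ball across the brass cage, rolling it and not picking it up, until it drops into the empty pocket, without knocking the other balls out of theirs. Then lift the black turntable top (its hub is there to hold it by) and lower it gently into the housing so that it sits flat on all six balls, and let go; leave the other things on the bench where they are.

Things in the scene. Friction and masses are not known exactly. Their poses are not given: they have to be found in the camera images.
- housing: Blue-grey round turntable housing, an open cup fixed to the bench: 208 mm across its foot, 196 mm across its wall, 180 mm across inside, wall top 36 mm above the bench. Origin: centre of its underside, on the bench; z up; its x axis points from the centre to the empty pocket. A small clamp-screw lug, 24 mm high, stands outside the wall.
- cage (a point): Centre of the flat, fixed brass ball cage that fills the housing: this point is on its upper face, 18 mm above the bench. It has six round pockets, 22.7 mm across and 6 mm deep (steel floor 12 mm above the bench), 60 degrees apart on a circle of 66 mm radius. Axes as the housing's.
- pocket (a point): The empty pocket, 66 mm from the housing's axis: this point is where the centre of the stray ball will be when it sits in the pocket, 22 mm above the bench (4 mm above the cage's face).
- ball_stray_center (a point): Centre of the stray steel ball, 20 mm across, 33 g, loose on the cage near the middle of the housing (centre 28 mm above the bench there, 22 mm once in the pocket). It hardly rolls on: it stops within a few millimetres when pushing stops. In the pocket it has 2 mm of play. Its axes turn with it.
- hub (a point): On the axis of the turntable top's aluminium hub, 34 mm above the top's underside and 25 mm above its disc: the height to grip. The hub is a plain upright cylinder 34 mm across, its upper end 49 mm above the underside. With the top seated on the six balls this point is 66 mm above the bench, on the housing's axis.
- top_plate: The turntable top, loose, lying flat on the bench: black disc with white degree ticks, 174 mm across (170 mm at its chamfered lower edge), 9 mm thick, 0.45 to 0.7 kg, with the hub in the middle. Origin: centre of its underside, z up. Seated on the balls its underside is 32 mm above the bench; it goes inside the housing wall with 3 mm to spare all round.
- ball_1_center (a point): Centre of a 20 mm steel ball already in its pocket, 60 degrees round from the empty pocket (counter-clockwise from above), 22 mm above the bench.
- ball_2_center (a point): Centre of a 20 mm steel ball already in its pocket, 120 degrees round from the empty pocket (counter-clockwise from above), 22 mm above the bench.
- ball_3_center (a point): Centre of a 20 mm steel ball already in its pocket, 180 degrees round from the empty pocket (counter-clockwise from above), 22 mm above the bench.
- ball_4_center (a point): Centre of a 20 mm steel ball already in its pocket, 240 degrees round from the empty pocket (counter-clockwise from above), 22 mm above the bench.
- ball_5_center (a point): Centre of a 20 mm steel ball already in its pocket, 300 degrees round from the empty pocket (counter-clockwise from above), 22 mm above the bench.
- objective: Bystander: microscope objective standing on end, 25 mm across, 36 mm tall. Origin: centre of its underside.
- eyepiece: Bystander: black and steel eyepiece standing on end, 42 mm across, 54 mm tall. Origin: centre of its underside.
- oil_bottle: Bystander: white oil bottle with red cap, 38 mm across, 85 mm tall. Origin: centre of its underside.
- grease_pot: Bystander: clear grease pot with black cap, 52 mm across, 36 mm tall. Origin: centre of its underside.
- lens_cap: Bystander: black lens cap lying flat, 58 mm across, 12 mm tall. Origin: centre of its underside.
- screwdriver: Bystander: orange-handled screwdriver lying on the bench, 160 mm long, about 30 mm tall; its x axis runs along it. Origin: centre of its underside.
Not all that is in view belongs to the job. Leave any purple, red or turquoise look-alike of the top_plate alone.

How it is judged (in metres and radians):
On the way:
1. the stray ball has been rolled into the empty pocket and rests there (distance between ball_stray_center and pocket below 0.004 m and linear speed of ball_stray below 0.02 m/s), for 0.2 s.
At the end, for the whole second after the job is handed in: Stray ball centre within 4 mm of its place in the pocket, the other five balls within 6 mm of where they started, and the turntable top at rest on the balls inside the wall: hub within 5.5 mm of the housing axis, height within 3 mm of seated, tilt under 1.4 degrees (distance between ball_stray_center and pocket below 0.004 m and distance of each of ball_1_center, ball_2_center, ball_3_center, ball_4_center, ball_5_center from where it was at the start of the episode below 0.006 m and horizontal distance between hub and housing below 0.0055 m and z of hub in the frame of housing between 0.063 and 0.069 m and angle between hub's own z axis and vertical below 0.025 rad and linear speed of top_plate below 0.02 m/s); the robot touches nothing.
It fails at once if the stray ball is lifted: more than 14 mm above the height at which it rolls on the cage (z of ball_stray_center in the frame of housing above 0.042 m).
It fails at once if one of the five seated balls is knocked out of its pocket (moved more than 10 mm) (distance of any of ball_1_center, ball_2_center, ball_3_center, ball_4_center, ball_5_center from where it was at the start of the episode above 0.01 m).
It fails at once if the turntable top is dropped or slammed: faster than 0.35 m/s within about 20 mm of its seat (horizontal distance between hub and housing below 0.06 m and z of hub in the frame of housing below 0.086 m and linear speed of top_plate above 0.35 m/s).
It fails at once if another thing on the bench is pushed more than 30 mm away (distance of any of objective, eyepiece, oil_bottle, grease_pot, lens_cap, screwdriver from where it was at the start of the episode above 0.03 m).
It also fails if it takes over 50 s, if anything falls off the work surface, if the arm or the gripper's body presses on something with over 40 N, if the wrist force passes 120 N, or if a joint passes its speed limit or range.

## Robot

A 6-joint arm with a two-finger parallel gripper is mounted at the origin on the work surface. World frame = base frame: x ahead of the robot, y to its left, z up, the work surface at z = 0. Lengths are in mm, angles in rad, forces in N, time in s.
With the tool pointing down it reaches from about 350 to 975 mm from the base axis. Payload 7.1 kg.
Tool frame: the origin (TCP) lies at the very end of the fingers, on their centre line; the grasp point (between the pads) lies 19 mm behind it; z points along the fingers, y is the line along which they close (so a half turn about z gives the same grasp; the last joint's range is limited). The gripper opens to 88 mm and grips with 3 to 60 N. Pads are 20 mm wide; open, the fingers measure 115 mm over their backs; the gripper's body (75 mm by 178 mm) begins 61 mm behind the grasp point.
Start: joints at [-1.215, 0.423, 1.63, -0, 1.089, -0.019], TCP at [228.82, -581.589, 222.675] pointing down, gripper open.
Joint ranges: [-3, 3], [-0.9, 2.11], [0.09, 2.58], [-1.31, 4.45], [0.11, 2.69], [-2.54, 2.54]. Speed limits (rad/s): [2.39, 2.39, 3.01, 3.14, 3.14, 3.14].

## Interface

Orientations are given as a rotation vector (axis times angle).
In Python, from workcell import sensors, imaging, close_job gives the robot as it stands. The module is installed in compiled form; this text tells all that it offers.
- The arm moves only by the tool servo_tool, never from a script. Its argument "steps" is a list of rows, each a list of 3 entries, a list of its own where there are three numbers: the shift along the world's x, y, z in m, then the turn, a rotation vector about the world's x, y, z in degrees, then the opening, from -1 (shut) to 1 (fully open). A call has exactly 8 rows; each row shifts and turns the commanded pose from where the row before left it; what a row does not reach is not made up. A row lasts 1/12 s, in which the tool goes at most 41.7 mm and 7.16 degrees, less where a joint would pass 70% of its speed; a pose out of reach is approached as far as the arm can. A call is refused whole if a number of a shift passes 0.0417 or a number of a turn 7.16, either way. A call with a gripper value outside its range is refused whole. The fingers move at their own pace and stop on an object; the grip force is fixed at half the most. Time passes only in rows, so rows that do not move let the fingers close, or fill a call up. It gives the time, the measured TCP pose, the force, the opening and the grip force at its end, in the units of the state.
- sensors.get_obs(): the state, without advancing time (a new reading comes with each control period).
- imaging.get_image(name): name is "scene" or "top" or "wrist"; returns a dict with "color" (420x560x3 uint8, blue, green, red), "range_z" (420x560 float32, mm along the optical axis (not along the pixel's ray), 0 where there is no reading), "vertical_fov" (degrees; the focal length in pixels is half the picture's height over the tangent of half this angle, whatever the lens; pixels are square), "cx", "cy" (the principal point, pixels), "rvec" (rotation vector, rad) and "tvec" (3), from world to camera coordinates, as OpenCV has them; the wrist camera has in their place "tool_from_camera" (4x4, takes a point from camera to tool coordinates, whose origin is the TCP and whose axes are the flange's). Camera axes: x right, y down, z forward; pixel columns grow to the right and rows downward; lengths in mm; the calibration is good to about 2 mm. A picture is of the moment at which its call begins: read the wrist's pose just before it.
- close_job(): hands the job in; it is judged then, once.
The state is a dict: "t": time; "qpos": joint angles; "qvel": joint speeds; "joint_torque": joint torques, N m; "ee_pos": TCP position; "orientation": TCP orientation; "ft_force": force on the tool from outside, world axes, zero at the start; "moment": the same for the moment, N m; "width": finger opening in mm; "grasp_force": force on a finger pad.
Only numpy, scipy, OpenCV 4.12 (cv2) and the standard library are available. Lean on these libraries where they do the work, as an engineer would, in place of code of your own. Each camera call takes 0.05 s, during which the arm holds its last target. There are 200 camera calls.

## Working session

There is one attempt and no reset: what is moved stays moved. The work goes in short steps, Python scripts to look and compute and a tool call to move; the robot and the scene stay as the last step left them, time stands still between calls to the robot, and variables do not carry over. Pictures are saved under pics/ and viewed, at most 10 in all, crops included, and the job is handed in when it is done.

Besides the shell and the picture viewer there is one more tool, called as name([rows], argument=value, ...), one row to a line, values as JSON. servo_tool: Moves the arm, as the interface text tells. Its arguments: {"type":"object","properties":{"steps":{"type":"array"}},"required":["steps"]}

```bash
mkdir -p pics; cat > h.py <<'E'
import numpy as np, cv2
from workcell import sensors, imaging
from scipy.spatial.transform import Rotation as R
def shot(name):
    o=sensors.get_obs(); d=imaging.get_image(name)
    f=210/np.tan(np.radians(d["vertical_fov"])/2)
    if name=="wrist":
        T=np.eye(4);T[:3,:3]=R.from_rotvec(o["orientation"]).as_matrix();T[:3,3]=o["ee_pos"]
        M=T@np.array(d["tool_from_camera"])
    else:
        W=np.eye(4);W[:3,:3]=R.from_rotvec(np.ravel(d["rvec"])).as_matrix();W[:3,3]=np.ravel(d["tvec"]);M=np.linalg.inv(W)
    d.update(f=f,M=M); return d
def cloud(d):
    v,u=np.mgrid[:420,:560]; z=d["range_z"]
    P=np.stack([(u-d["cx"])/d["f"]*z,(v-d["cy"])/d["f"]*z,z],-1)
    return P@d["M"][:3,:3].T+d["M"][:3,3]
def onplane(d,u,v,h):
    r=d["M"][:3,:3]@np.array([(u-d["cx"])/d["f"],(v-d["cy"])/d["f"],1.]);c=d["M"][:3,3]
    return c+r*(h-c[2])/r[2]
def proj(d,p):
    q=np.linalg.inv(d["M"])@np.append(p,1);return d["f"]*q[:2]/q[2]+[d["cx"],d["cy"]]
E
python3 - <<'E'
from h import *
o=sensors.get_obs();print(o)
for n in("top","scene"):
    d=shot(n);print(n,d["f"],d["cx"],d["cy"],d["M"].round(2).tolist());cv2.imwrite(f"pics/{n}0.png",d["color"]);np.save(n+"0.npy",d,allow_pickle=True)
E
```

```text
{'t': 0.0, 'qpos': array([-1.21500297e+00,  4.23792871e-01,  1.63069086e+00,  1.20742416e-05,
        1.08856519e+00, -1.89672404e-02]), 'qvel': array([0.00031886, 0.00139033, 0.00102263, 0.00017411, 0.00084615,
       0.00012961]), 'joint_torque': array([-1.58180712e-03, -5.44629335e+01, -2.73662907e+01,  6.44382834e-02,
        2.28886586e-02, -1.32126120e-04]), 'ee_pos': array([ 228.63731216, -581.09302227,  221.93129608]), 'orientation': array([-3.08519035e+00, -5.84957338e-01,  3.66697584e-04]), 'ft_force': array([0.22650993, 0.23909347, 0.35939421]), 'moment': array([-0.02592883, -0.02254491,  0.03516809]), 'grasp_force': 0.0, 'width': 88.0366159933967}
top 506.7652745442118 285.04996612325 212.77884625337882 [[-0.02, -0.99, 0.16, 266.04], [-1.0, 0.02, 0.0, 44.61], [-0.0, -0.16, -0.99, 1369.43], [0.0, 0.0, 0.0, 1.0]]
scene 477.37256700276936 277.16463431515484 204.99835686871268 [[0.87, 0.31, -0.38, 1032.52], [0.49, -0.58, 0.66, -836.26], [-0.02, -0.76, -0.65, 940.93], [0.0, 0.0, 0.0, 1.0]]
```

View pics/top0.png

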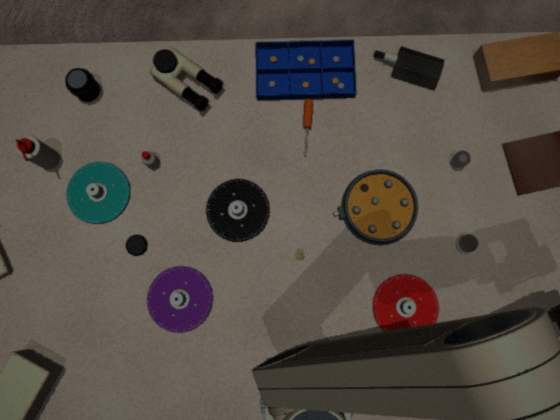

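View pics/scene0.png

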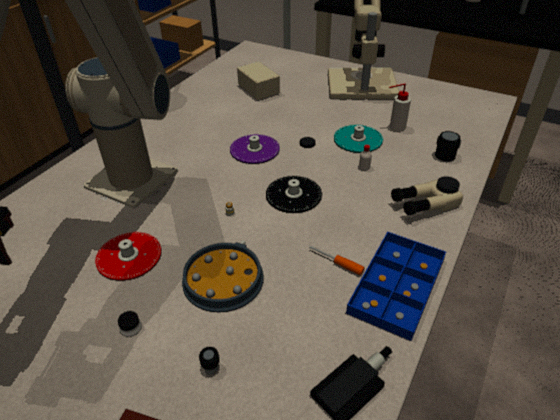

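The top view shows the housing at about (380,207) with a dark empty pocket near (364,188). There are four discs: black (238,210), turquoise (98,192), purple (180,299) and red (406,306). The black one with white ticks is the top; the others are look-alikes. I'll confirm it in an enlarged crop.

```bash
python3 - <<'E'
from h import *
d=np.load("top0.npy",allow_pickle=True).item()
cv2.imwrite("pics/crop0.png",cv2.resize(d["color"][155:255,195:425],None,fx=3.4,fy=3.4,interpolation=cv2.INTER_CUBIC))
for n,u,v,h in[("housing",380,207,36),("pocket",364,188,18),("plate",238,210,9),("hub",237,208.5,49)]:print(n,onplane(d,u,v,h).round(1))
P=cloud(d)
# plate: dark pixels at height ~9 near the black disc
g=d["color"].max(2); w=np.zeros_like(g,bool);w[170:250,198:278]=1
m=w&(abs(P[...,2]-9)<5)
q=P[m][:,:2];print("plate disc centre",len(q),cv2.minEnclosingCircle(q.astype(np.float32)))
m=w&(P[...,2]>42)&(P[...,2]<60);print("hub top",m.sum(),P[m].mean(0),np.ptp(P[m],0))
w[:]=0;w[160:255,335:430]=1
m=w&(abs(P[...,2]-36)<6);q=P[m][:,:2];print("rim",m.sum(),cv2.minEnclosingCircle(q.astype(np.float32)))
E
```

```text
housing [ 498.3 -208.6   36. ]
pocket [ 555.  -171.4   18. ]
plate [504.  173.3   9. ]
hub [501.1 172.1  49. ]
plate disc centre 3116 ((507.16436767578125, 175.5015869140625), 152.34117126464844)
hub top 132 [505.24518018 173.11452835  49.87698609] [32.46111635 34.60063265 15.97902605]
rim 877 ((504.804931640625, -205.13238525390625), 105.84574890136719)
```

View pics/crop0.png

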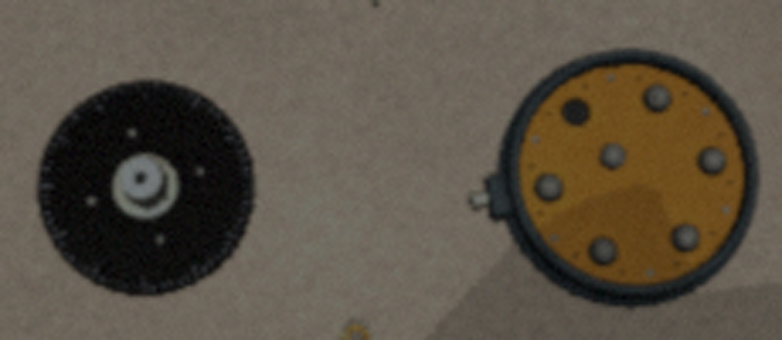

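The crop confirms the black disc with white degree ticks and hub, at crop (146,187). The empty pocket is at crop (575,111) and the stray ball at (612,155). The five seated balls sit round the ring. I'll move over the housing for a close look.

servo_tool([
  [[0.0194,0.0265,0.005],[0,0,1],-0.68],
  [[0.0194,0.0265,0.005],[0,0,1],-0.68],
  [[0.0194,0.0265,0.005],[0,0,1],-0.68],
  [[0.0194,0.0265,0.005],[0,0,1],-0.68],
  [[0.0194,0.0265,0.005],[0,0,1],-0.68],
  [[0.0194,0.0265,0.005],[0,0,1],-0.68],
  [[0.0194,0.0265,0.005],[0,0,1],-0.68],
  [[0.0194,0.0265,0.005],[0,0,1],-0.68],
])

```text
t: 0.77
ee_pos: [384.5, -368.0, 262.7]
orientation: [-3.038, -0.8, 0.0]
ft_force: [0.3, -0.1, -0.1]
width: 37.8
grasp_force: 0.0
```

servo_tool([
  [[0.0194,0.0265,0.005],[0,0,1],-0.68],
  [[0.0194,0.0265,0.005],[0,0,1],-0.68],
  [[0.0194,0.0265,0.005],[0,0,1],-0.68],
  [[0.0194,0.0265,0.005],[0,0,1],-0.68],
  [[0.0194,0.0265,0.005],[0,0,1],-0.68],
  [[0.0194,0.0265,0.005],[0,0,1],-0.68],
  [[0,0,0],[0,0,0],-0.68],
  [[0,0,0],[0,0,0],-0.68],
])

```text
t: 1.43
ee_pos: [501.0, -209.3, 292.6]
orientation: [2.991, 0.962, -0.0]
ft_force: [-0.4, -0.4, -0.5]
width: 13.5
grasp_force: 0.0
```

```bash
python3 - <<'E'
from h import *
d=shot("wrist");o=sensors.get_obs();print(o["ee_pos"],o["width"],R.from_rotvec(o["orientation"]).as_matrix().round(3).tolist())
print(np.array(d["tool_from_camera"]).round(3).tolist(),d["f"])
cv2.imwrite("pics/w1.png",d["color"]);np.save("w1.npy",d,allow_pickle=True)
E
```

```text
[ 500.26529155 -210.19176759  292.30083942] 14.291912119950176 [[0.814, 0.582, -0.001], [0.582, -0.814, -0.0], [-0.001, -0.0, -1.0]]
[[-0.0, -0.961, -0.277, 76.639], [1.0, -0.0, -0.001, -0.298], [0.001, -0.277, 0.961, -162.731], [0.0, 0.0, 0.0, 1.0]] 315.0435922803459
```

View pics/w1.png

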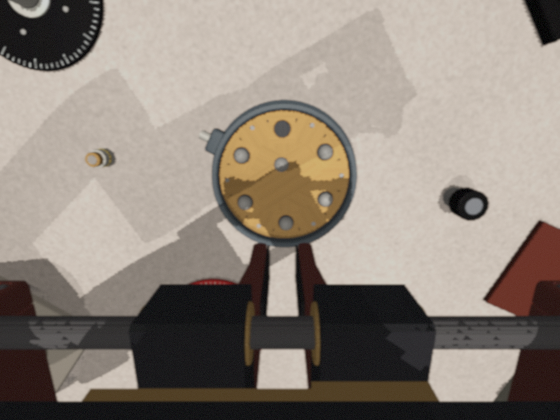

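The wrist view shows the housing centred at (284,174), the pocket at (282,128), the stray ball at (281,163), and the seated balls around it. Next I fit the geometry.

```bash
cat > fit.py <<'E'
from h import *
from scipy.optimize import least_squares
def sph(Q,r=10):
    return least_squares(lambda c:np.linalg.norm(Q-c,axis=1)-r,Q.mean(0)-[0,0,6],loss="soft_l1").x
def analyse(d,c0=(502,-207)):
    P=cloud(d);r=np.hypot(P[...,0]-c0[0],P[...,1]-c0[1])
    m=(abs(P[...,2]-36)<3)&(r>80)&(r<115);q=P[m]
    f=least_squares(lambda p:np.hypot(q[:,0]-p[0],q[:,1]-p[1])-94,c0,loss="soft_l1").x
    print("rim",m.sum(),f.round(1),"z",np.median(q[:,2]).round(1))
    m=((r<85)&(P[...,2]>23)&(P[...,2]<45)).astype(np.uint8)
    n,l,s,c=cv2.connectedComponentsWithStats(m)
    for i in range(1,n):
        if s[i,4]<15:continue
        b=sph(P[l==i]);print(c[i].round(1),s[i,4],"depth",b.round(1),"pix22/28",onplane(d,*c[i],24)[:2].round(1),"rel",(b[:2]-f).round(1),np.hypot(*(b[:2]-f)).round(1),np.degrees(np.arctan2(*(b[:2]-f)[::-1])).round(1))
    m=(r<85)&(abs(P[...,2]-18)<4);print("cage z",np.median(P[m][:,2]))
E
python3 - <<'E'
from fit import *
d=np.load("w1.npy",allow_pickle=True).item();analyse(d)
print("pocket",onplane(d,282,128,15))
E
```

```text
rim 2737 [ 503.4 -210.7] z 36.4
[325.5 152. ] 169 depth [ 564.3 -235.7   22.5] pix22/28 [ 564.3 -235.5] rel [ 60.9 -25.1] 65.9 -22.4
[241.3 155.4] 169 depth [ 494.  -145.6   22.6] pix22/28 [ 494.2 -145.6] rel [-9.4 65. ] 65.7 98.2
[281.4 164.1] 169 depth [ 516.8 -196.3   28.5] pix22/28 [ 516.3 -196.6] rel [13.4 14.4] 19.6 47.1
[325.7 199.4] 153 depth [ 512.2 -276.3   22.6] pix22/28 [ 512.4 -276.2] rel [  8.7 -65.7] 66.3 -82.4
[244.8 202.6] 153 depth [ 441.9 -186.2   22.6] pix22/28 [ 441.9 -186.1] rel [-61.5  24.5] 66.2 158.3
[286.  223.1] 142 depth [ 451.1 -251.5   22.6] pix22/28 [ 451.2 -251.3] rel [-52.3 -40.8] 66.3 -142.0
cage z 18.69624636626878
pocket [ 555.33505954 -169.61165427   15.        ]
```

servo_tool([
  [[-0.0014,-0.0005,-0.038],[0,0,-0.2],-0.68],
  [[-0.0014,-0.0005,-0.038],[0,0,-0.2],-0.68],
  [[-0.0014,-0.0005,-0.038],[0,0,-0.2],-0.68],
  [[-0.0014,-0.0005,-0.038],[0,0,-0.2],-0.68],
  [[-0.0014,-0.0005,-0.038],[0,0,-0.2],-0.68],
  [[-0.0014,-0.0006,-0.038],[0,0,-0.4],-0.68],
  [[0,0,0],[0,0,0],-0.68],
  [[0,0,0],[0,0,0],-0.68],
])

```text
t: 2.15
ee_pos: [489.7, -213.9, 63.1]
orientation: [-3.001, -0.917, 0.007]
ft_force: [-0.7, 0.5, 0.1]
width: 14.1
grasp_force: 0.0
```

```bash
python3 - <<'E'
from fit import *
o=sensors.get_obs();print(o["ee_pos"],o["orientation"],o["width"])
d=shot("wrist");analyse(d,(503.4,-210.7));cv2.imwrite("pics/w2.png",d["color"])
E
```

```text
[ 489.7136424  -213.94252241   63.14575354] [-3.00097034 -0.9170294   0.00663539] 14.127377344753326
rim 9806 [ 502.6 -210.9] z 36.4
[376.2 164.2] 774 depth [ 564.3 -235.5   22.5] pix22/28 [ 564.3 -235.3] rel [ 61.6 -24.5] 66.3 -21.7
[198.8 176.4] 736 depth [ 493.8 -145.3   22.6] pix22/28 [ 494.1 -145.3] rel [-8.8 65.6] 66.2 97.6
[283.4 192.8] 757 depth [ 516.6 -196.1   28.6] pix22/28 [ 515.7 -196.7] rel [14.  14.8] 20.4 46.7
[375.3 259.2] 620 depth [ 512.2 -276.1   22.6] pix22/28 [ 512.3 -276.2] rel [  9.5 -65.2] 65.9 -81.7
[212.1 269.1] 597 depth [ 441.9 -185.9   22.6] pix22/28 [ 441.9 -185.9] rel [-60.7  25. ] 65.7 157.6
[290.5 304.9] 284 depth [ 451.1 -251.4   22.6] pix22/28 [ 449.3 -247.9] rel [-51.6 -40.5] 65.6 -141.8
cage z 18.703761988602665
```

View pics/w2.png

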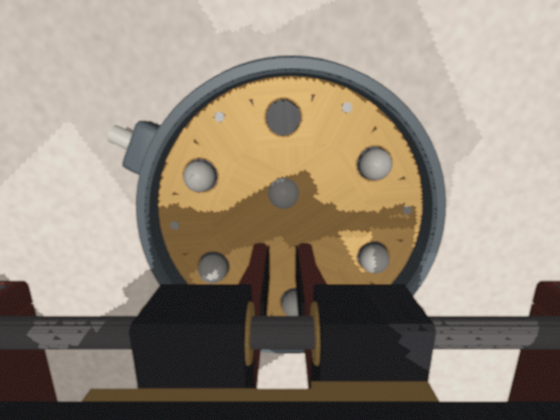

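The view shows the fingers just behind the stray ball at (283,193) and the pocket straight ahead at (283,117). The measurements agree with the first look, so I'll descend.

servo_tool([
  [[0,0,-0.01],[0,0,0],-0.68],
  [[0,0,-0.01],[0,0,0],-0.68],
  [[0,0,-0.01],[0,0,0],-0.68],
  [[0,0,-0.006],[0,0,0],-0.68],
  [[0,0,-0.003],[0,0,0],-0.68],
  [[0,0,0],[0,0,0],-0.68],
  [[0.0033,0.0022,0],[0,0,0],-0.68],
  [[0.0033,0.0022,0],[0,0,0],-0.68],
])

```text
t: 2.87
ee_pos: [499.0, -209.2, 25.9]
orientation: [3.004, 0.92, 0.0]
ft_force: [0.6, -0.6, 0.0]
width: 14.2
grasp_force: 0.0
```

servo_tool([
  [[0.0033,0.0022,-0.001],[0,0,0],-0.68],
  [[0.0033,0.0022,0],[0,0,0],-0.68],
  [[0.0033,0.0022,0],[0,0,0],-0.68],
  [[0.0033,0.0022,0],[0,0,0],-0.68],
  [[0.0033,0.0023,0],[0,0,0],-0.68],
  [[0.0033,0.0023,0],[0,0,0],-0.68],
  [[0.0025,0.0017,0],[0,0,0],-0.68],
  [[0,0,0],[0,0,0],-0.68],
])

```text
t: 3.53
ee_pos: [521.5, -193.9, 24.7]
orientation: [3.003, 0.921, 0.001]
ft_force: [0.6, -0.6, 0.5]
width: 14.0
grasp_force: 0.0
```

```bash
python3 - <<'E'
from fit import *
o=sensors.get_obs();print(o["ee_pos"],o["orientation"],o["width"])
d=shot("wrist");analyse(d,(503,-210.7));cv2.imwrite("pics/w3.png",d["color"])
E
```

```text
[ 521.53771725 -193.89342942   24.70455017] [3.00328444e+00 9.21082096e-01 5.76849445e-04] 13.969041178176244
rim 10357 [ 502.8 -210.6] z 36.4
[282.5 240.7] 1689 depth [ 535.5 -184.2   29.9] pix22/28 [ 532.  -186.6] rel [32.6 26.4] 42.0 39.0
[388.  241.7] 992 depth [ 564.2 -235.5   22.5] pix22/28 [ 564.3 -235.4] rel [ 61.4 -24.8] 66.2 -22.0
[183.5 254.7] 951 depth [ 493.9 -145.4   22.6] pix22/28 [ 493.8 -145.2] rel [-9.  65.3] 65.9 97.8
[294.5 383.5] 258 depth [ 451.  -251.3   22.6] pix22/28 [ 455.4 -247.8] rel [-51.8 -40.7] 65.9 -141.9
cage z 18.69065865795821
```

servo_tool([
  [[0.003,0.0022,0],[0,0,0],-0.68],
  [[0.003,0.0022,0],[0,0,0],-0.68],
  [[0.003,0.0022,0],[0,0,0],-0.68],
  [[0.002,0.0014,0],[0,0,0],-0.68],
  [[0.002,0.0014,0],[0,0,0],-0.68],
  [[0.002,0.0014,0],[0,0,0],-0.68],
  [[0.0015,0.001,0],[0,0,0],-0.68],
  [[0,0,0],[0,0,0],-0.68],
])

```text
t: 4.25
ee_pos: [537.8, -182.2, 24.7]
orientation: [3.003, 0.921, 0.0]
ft_force: [0.2, -0.2, 0.8]
width: 13.8
grasp_force: 0.0
```

```bash
python3 - <<'E'
from fit import *
o=sensors.get_obs();print(o["ee_pos"],o["orientation"],o["width"])
d=shot("wrist");analyse(d,(503,-210.7));cv2.imwrite("pics/w4.png",d["color"])
E
```

```text
[ 537.78524906 -182.2162344    24.69392055] [3.00342831e+00 9.20904394e-01 3.30767453e-04] 13.816028255640184
rim 8862 [ 503.  -210.3] z 36.4
[281.9 224.6] 996 depth [ 555.6 -169.5   22.5] pix22/28 [ 555.8 -169.4] rel [52.6 40.8] 66.6 37.8
[262.1 254.4] 302 depth [ 533.2 -169.3   34.8] pix22/28 [ 535. -170.] rel [30.1 41. ] 50.9 53.7
[302.9 254.5] 309 depth [ 548.  -191.    35.2] pix22/28 [ 547.8 -189.1] rel [44.9 19.3] 48.9 23.3
[386.  272.1] 756 depth [ 564.2 -235.5   22.6] pix22/28 [ 565.5 -234.6] rel [ 61.2 -25.2] 66.2 -22.4
[187.3 277.9] 338 depth [ 493.8 -145.5   22.8] pix22/28 [ 498.6 -142.4] rel [-9.3 64.9] 65.5 98.1
cage z 18.706627061589927
```

View pics/w4.png

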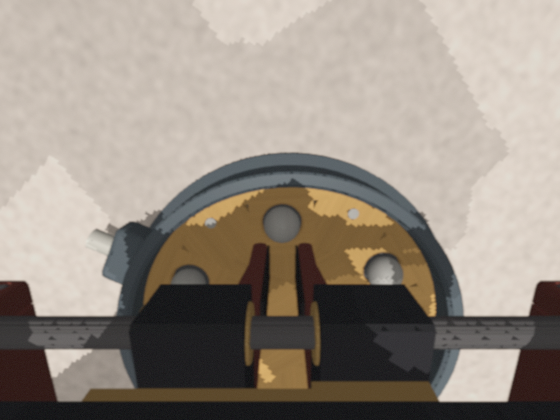

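The ball is seated in the pocket at (282,223), measured (555.6,-169.5,22.5). Now I back off and go over to the black top.

servo_tool([
  [[-0.005,-0.0035,0.005],[0,0,0],-0.68],
  [[0,0,0.035],[0,0,0],-0.68],
  [[0,0,0.035],[0,0,0],-0.68],
  [[0,0,0.035],[0,0,0],0.6],
  [[-0.003,0.0315,0.0105],[0,0,0],0.6],
  [[-0.003,0.0315,0.0105],[0,0,0],0.6],
  [[-0.003,0.0315,0.0105],[0,0,0],0.6],
  [[-0.003,0.0315,0.0105],[0,0,0],0.6],
])

```text
t: 4.97
ee_pos: [519.6, -59.2, 177.7]
orientation: [3.004, 0.919, 0.001]
ft_force: [1.1, -0.4, -0.6]
width: 44.1
grasp_force: 0.0
```

servo_tool([
  [[-0.003,0.0315,0.0105],[0,0,0],0.6],
  [[-0.003,0.0315,0.0105],[0,0,0],0.6],
  [[-0.003,0.0315,0.0105],[0,0,0],0.6],
  [[-0.003,0.0315,0.0105],[0,0,0],0.6],
  [[-0.003,0.0315,0.0105],[0,0,0],0.6],
  [[-0.003,0.0315,0.0105],[0,0,0],0.6],
  [[-0.003,0.0315,0.0105],[0,0,0],0.6],
  [[0,0,0],[0,0,0],0.6],
])

```text
t: 5.63
ee_pos: [499.8, 164.5, 252.6]
orientation: [-3.001, -0.925, -0.007]
ft_force: [0.2, 0.2, 0.3]
width: 70.6
grasp_force: 0.0
```

```bash
cat > hub.py <<'E'
from fit import *
def hub(d,c0,z0=0):
    P=cloud(d);r=np.hypot(P[...,0]-c0[0],P[...,1]-c0[1])
    m=(r<30)&(abs(P[...,2]-49-z0)<5);q=P[m];print("hubtop",m.sum(),q.mean(0).round(1),cv2.minEnclosingCircle(q[:,:2].astype(np.float32)),np.median(q[:,2]))
    m=(r<100)&(abs(P[...,2]-9-z0)<4);q=P[m]
    dk=d["color"].max(2)[m]<110;q=q[dk] if z0==0 else q
    print("disc",len(q),cv2.minEnclosingCircle(q[:,:2].astype(np.float32)),np.median(q[:,2]))
E
python3 - <<'E'
from hub import *
o=sensors.get_obs();print(o["ee_pos"],o["orientation"],o["qpos"].round(2),o["width"])
d=shot("wrist");hub(d,(503,170));cv2.imwrite("pics/w5.png",d["color"]);np.save("w5.npy",d,allow_pickle=True)
E
```

```text
[499.77439498 164.54604778 252.58925111] [-3.00103131 -0.92491951 -0.00661087] [0.29 0.24 1.82 0.   1.08 1.27] 70.5776184755536
hubtop 663 [504.9 175.9  49.6] ((504.4880676269531, 175.670654296875), 17.0878849029541) 49.671931482891466
disc 11786 ((503.81280517578125, 174.8982696533203), 86.94502258300781) 9.73198881013144
```

View pics/w5.png

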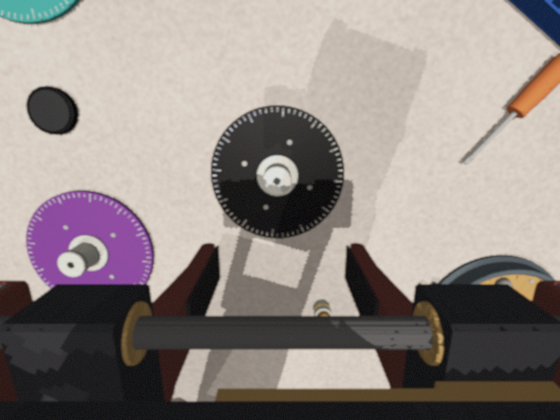

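The wrist view shows the black top with its hub at (277,178) and disc at (278,172), at about (504,175.3). Now I'll descend above it.

servo_tool([
  [[0.0008,0.0018,-0.0295],[0,0,0],0.6],
  [[0.0008,0.0018,-0.0295],[0,0,0],0.6],
  [[0.0008,0.0018,-0.0295],[0,0,0],0.6],
  [[0.0007,0.0018,-0.0295],[0,0,0],0.6],
  [[0.0007,0.0018,-0.0295],[0,0,0],0.6],
  [[0.0007,0.0018,-0.0295],[0,0,0],0.6],
  [[0,0,0],[0,0,0],0.6],
  [[0,0,0],[0,0,0],0.6],
])

```text
t: 6.35
ee_pos: [502.5, 169.8, 72.0]
orientation: [3.004, 0.919, -0.007]
ft_force: [0.2, 0.4, 0.3]
width: 70.1
grasp_force: 0.0
```

```bash
python3 - <<'E'
from hub import *
o=sensors.get_obs();print(o["ee_pos"],R.from_rotvec(o["orientation"]).as_matrix().round(3).tolist(),o["width"])
d=shot("wrist");hub(d,(504,175));np.save("w6.npy",d,allow_pickle=True)
E
```

```text
[502.51061909 169.75066321  72.0018342 ] [[0.829, 0.559, -0.004], [0.559, -0.829, -0.002], [-0.004, -0.001, -1.0]] 70.071344053544
hubtop 2256 [505.5 176.5  49.5] ((504.4361267089844, 175.7084503173828), 17.42976951599121) 49.68303915876173
disc 31699 ((504.3654479980469, 175.4006805419922), 86.88530731201172) 9.72566100955413
```

servo_tool([
  [[0.001,0.003,0],[0,0,0],0.6],
  [[0.001,0.003,0],[0,0,0],0.6],
  [[0,0,-0.01],[0,0,0],0.6],
  [[0,0,-0.015],[0,0,0],0.6],
  [[0,0,-0.015],[0,0,0],0.6],
  [[0,0,-0.008],[0,0,0],0.6],
  [[0,0,-0.005],[0,0,0],0.6],
  [[0,0,0],[0,0,0],0.6],
])

```text
t: 7.07
ee_pos: [505.5, 177.3, 19.4]
orientation: [3.004, 0.921, -0.002]
ft_force: [-0.6, 0.5, -0.3]
width: 70.7
grasp_force: 0.0
```

servo_tool([
  [[-0.0005,-0.0005,-0.002],[0,0,0],0.6],
  [[-0.0005,-0.0005,-0.002],[0,0,0],0.6],
  [[0,0,0],[0,0,0],-1],
  [[0,0,0],[0,0,0],-1],
  [[0,0,0],[0,0,0],-1],
  [[0,0,0],[0,0,0],-1],
  [[0,0,0],[0,0,0],-1],
  [[0,0,0],[0,0,0],-1],
])

```text
t: 7.73
ee_pos: [505.0, 176.4, 16.3]
orientation: [3.004, 0.921, 0.0]
ft_force: [-0.1, -0.7, 0.2]
width: 33.8
grasp_force: 7.6
```

servo_tool([
  [[0,0,0],[0,0,0],-1],
  [[0,0,0],[0,0,0],-1],
  [[0,0,0.005],[0,0,0],-1],
  [[0,0,0.01],[0,0,0],-1],
  [[0,0,0.02],[0,0,0],-1],
  [[0,0,0.02],[0,0,0],-1],
  [[0,0,0.02],[0,0,0],-1],
  [[0,0,0.01],[0,0,0],-1],
])

```text
t: 8.4
ee_pos: [505.5, 176.7, 103.5]
orientation: [-3.004, -0.921, -0.003]
ft_force: [0.8, 0.3, -5.0]
width: 33.3
grasp_force: 30.0
```

servo_tool([
  [[0,-0.008,0.005],[0,0,0],-1],
  [[0,-0.016,0.01],[0,0,0],-1],
  [[0,-0.024,0.005],[0,0,0],-1],
  [[0,-0.026,0],[0,0,0],-1],
  [[0,-0.026,0],[0,0,0],-1],
  [[0,-0.026,0],[0,0,0],-1],
  [[0,-0.026,0],[0,0,0],-1],
  [[0,-0.026,0],[0,0,0],-1],
])

```text
t: 9.07
ee_pos: [503.7, -3.3, 120.5]
orientation: [-3.003, -0.92, 0.003]
ft_force: [-0.1, -0.0, -5.1]
width: 33.4
grasp_force: 30.0
```

servo_tool([
  [[0,-0.026,0],[0,0,0],-1],
  [[0,-0.026,0],[0,0,0],-1],
  [[0,-0.026,0],[0,0,0],-1],
  [[0,-0.026,0],[0,0,0],-1],
  [[0,-0.026,0],[0,0,0],-1],
  [[0,-0.026,0],[0,0,0],-1],
  [[0,-0.026,0],[0,0,0],-1],
  [[0,-0.016,0],[0,0,0],-1],
])

```text
t: 9.73
ee_pos: [503.8, -202.1, 120.4]
orientation: [-3.004, -0.919, 0.002]
ft_force: [0.9, -0.0, -6.3]
width: 33.5
grasp_force: 30.0
```

servo_tool([
  [[0,-0.008,0],[0,0,0],-1],
  [[0,0,0],[0,0,0],-1],
  [[0,0,0],[0,0,0],-1],
  [[0,0,0],[0,0,0],-1],
  [[0,0,0],[0,0,0],-1],
  [[0,0,0],[0,0,0],-1],
  [[0,0,0],[0,0,0],-1],
  [[0,0,0],[0,0,0],-1],
])

```text
t: 10.4
ee_pos: [505.0, -207.1, 121.2]
orientation: [-3.003, -0.922, -0.0]
ft_force: [-0.6, -0.1, -5.7]
width: 33.7
grasp_force: 30.0
```

```bash
cat > held.py <<'E'
from hub import *
o=sensors.get_obs();print(o["ee_pos"],R.from_rotvec(o["orientation"]).as_matrix().round(3).tolist(),o["width"],o["ft_force"])
d=shot("wrist");P=cloud(d);c0=o["ee_pos"][:2];z0=o["ee_pos"][2]-15
r=np.hypot(P[...,0]-c0[0],P[...,1]-c0[1])
m=(r<95)&(abs(P[...,2]-z0-9)<8);m[300:]=0
# plane then circle of known radius on disc edge
q=P[m];A=np.c_[q[:,:2],np.ones(len(q))]
k=np.ones(len(q),bool)
for _ in range(4):
    s=np.linalg.lstsq(A[k],q[k,2],rcond=None)[0];k=abs(A@s-q[:,2])<1.5
print("disc",m.sum(),"slope",s[:2].round(4),"z at tcp",s@[*c0,1],"exp",z0+9)
h=cv2.convexHull(q[k][:,:2].astype(np.float32))[:,0]
h=h[((h-c0)@R.from_rotvec(o["orientation"]).as_matrix()[:2,0])>15]
f=least_squares(lambda p:np.hypot(h[:,0]-p[0],h[:,1]-p[1])-87,c0,loss="soft_l1")
print("disc centre",f.x.round(2),len(h),np.abs(f.fun).mean(),"rel tcp",(f.x-c0).round(2))
cv2.imwrite("pics/held.png",d["color"])
E
python3 held.py
```

```text
[ 505.01779557 -207.06963235  121.22398189] [[0.828, 0.561, 0.0], [0.561, -0.828, 0.0], [0.0, -0.0, -1.0]] 33.72083839190452 [-0.57020811 -0.09907371 -5.69238771]
disc 40503 slope [-0.0007  0.0004] z at tcp 114.61467664326156 exp 115.22398188718559
disc centre [ 503.97 -207.45] 55 0.057344606583636576 rel tcp [-1.05 -0.38]
```

View pics/held.png

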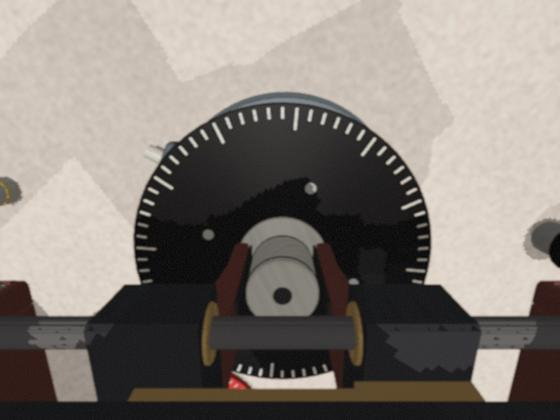

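The view shows the top held level (slope under 0.001), with its disc centre at about (283,240) and the housing just peeking out behind it. Next is a small correction, then I lower it to just above the wall.

servo_tool([
  [[-0.0005,-0.0015,-0.005],[0,0,0],-1],
  [[-0.0005,-0.0016,-0.012],[0,0,0],-1],
  [[0,0,-0.014],[0,0,0],-1],
  [[0,0,-0.014],[0,0,0],-1],
  [[0,0,-0.011],[0,0,0],-1],
  [[0,0,-0.005],[0,0,0],-1],
  [[0,0,0],[0,0,0],-1],
  [[0,0,0],[0,0,0],-1],
])

```text
t: 11.12
ee_pos: [503.8, -210.7, 59.8]
orientation: [-3.003, -0.92, 0.001]
ft_force: [0.6, -0.5, -6.4]
width: 33.7
grasp_force: 30.0
```

```bash
python3 held.py; python3 - <<'E'
from hub import *
d=shot("wrist");P=cloud(d);c0=np.array([503,-210.7]);r=np.hypot(P[...,0]-c0[0],P[...,1]-c0[1])
m=(r>85)&(r<115)&(abs(P[...,2]-36.5)<3);q=P[m]
h=cv2.convexHull(q[:,:2].astype(np.float32))[:,0];h=h[((h-c0)@[.828,.561])>15]
f=least_squares(lambda p:np.hypot(h[:,0]-p[0],h[:,1]-p[1])-98,c0,loss="soft_l1");print("wall outer",len(h),f.x.round(2),abs(f.fun).mean())
E
```

```text
[ 503.82559606 -210.72322425   59.81225469] [[0.828, 0.56, -0.001], [0.56, -0.828, 0.0], [-0.0, -0.001, -1.0]] 33.72371085593909 [ 0.56115085 -0.53457215 -6.40902795]
disc 40480 slope [-0.0018  0.0005] z at tcp 53.214204425944196 exp 53.81225468691792
disc centre [ 502.76 -211.12] 51 0.04089416075814758 rel tcp [-1.07 -0.39]
wall outer 40 [ 503.06 -210.74] 0.10380784593643355
```

servo_tool([
  [[0.0003,0.0004,0],[0,0,0],-1],
  [[0,0,-0.002],[0,0,0],-1],
  [[0,0,-0.002],[0,0,0],-1],
  [[0,0,-0.002],[0,0,0],-1],
  [[0,0,-0.002],[0,0,0],-1],
  [[0,0,-0.0015],[0,0,0],-1],
  [[0,0,-0.001],[0,0,0],-1],
  [[0,0,0],[0,0,0],-1],
])

```text
t: 11.88
ee_pos: [504.0, -210.2, 49.3]
orientation: [-3.003, -0.92, 0.001]
ft_force: [0.6, 0.1, -5.2]
width: 33.4
grasp_force: 30.0
```

```bash
python3 held.py
```

```text
[ 504.01387164 -210.19547966   49.32442607] [[0.828, 0.56, -0.001], [0.56, -0.828, 0.0], [-0.0, -0.001, -1.0]] 33.37828310751678 [ 0.61700065  0.10541115 -5.17009278]
disc 46155 slope [-0.0018  0.0004] z at tcp 42.72569889889981 exp 43.32442607407433
disc centre [ 502.98 -210.62] 50 0.06339211663452829 rel tcp [-1.03 -0.42]
```

servo_tool([
  [[0,0,-0.0003],[0,0,0],-1],
  [[0,0,-0.0003],[0,0,0],-1],
  [[0,0,-0.0003],[0,0,0],-1],
  [[0,0,-0.0002],[0,0,0],-1],
  [[0,0,-0.0002],[0,0,0],-1],
  [[0,0,0],[0,0,0],-1],
  [[0,0,0],[0,0,0],-1],
  [[0,0,0],[0,0,0],-1],
])

```text
t: 12.6
ee_pos: [504.2, -210.3, 48.4]
orientation: [3.004, 0.92, 0.0]
ft_force: [0.3, 0.7, -5.9]
width: 33.3
grasp_force: 30.0
```

servo_tool([
  [[0,0,-0.0002],[0,0,0],-1],
  [[0,0,-0.0002],[0,0,0],-1],
  [[0,0,-0.0002],[0,0,0],-1],
  [[0,0,0],[0,0,0],-1],
  [[0,0,0],[0,0,0],-1],
  [[0,0,0],[0,0,0],-1],
  [[0,0,0],[0,0,0],-1],
  [[0,0,0],[0,0,0],-1],
])

```text
t: 13.27
ee_pos: [504.5, -210.4, 48.0]
orientation: [3.003, 0.92, 0.001]
ft_force: [0.5, 0.2, -0.3]
width: 33.8
grasp_force: 30.0
```

Contact: the weight is carried by the balls. I'll release gradually and then rise.

servo_tool([
  [[0,0,0],[0,0,0],-0.1],
  [[0,0,0],[0,0,0],0.2],
  [[0,0,0],[0,0,0],0.5],
  [[0,0,0],[0,0,0],0.6],
  [[0,0,0],[0,0,0],0.6],
  [[0,0,0],[0,0,0],0.6],
  [[0,0,0.01],[0,0,0],0.6],
  [[0,0,0.02],[0,0,0],0.6],
])

```text
t: 13.93
ee_pos: [502.7, -209.6, 76.7]
orientation: [-3.001, -0.92, 0.005]
ft_force: [0.6, 0.3, -0.4]
width: 70.1
grasp_force: 0.0
```

servo_tool([
  [[0,0,0.03],[0,0,0],0.6],
  [[0,0,0.035],[0,0,0],0.6],
  [[0,0,0.035],[0,0,0],0.6],
  [[0,0,0.035],[0,0,0],0.6],
  [[0,0,0.025],[0,0,0],0.6],
  [[0,0,0],[0,0,0],0.6],
  [[0,0,0],[0,0,0],0.6],
  [[0,0,0],[0,0,0],0.6],
])

```text
t: 14.6
ee_pos: [503.6, -210.0, 237.4]
orientation: [-3.003, -0.92, 0.001]
ft_force: [0.4, 0.9, -0.7]
width: 70.7
grasp_force: 0.0
```

```bash
python3 - <<'E'
from hub import *
o=sensors.get_obs();print(o["ee_pos"],o["width"])
d=shot("wrist");hub(d,(503,-210.7),32)
P=cloud(d);r=np.hypot(P[...,0]-503,P[...,1]+210.7);m=(r>25)&(r<82)&(abs(P[...,2]-41)<6);q=P[m]
print(np.linalg.lstsq(np.c_[q[:,:2]-[503,-210.7],np.ones(len(q))],q[:,2],rcond=None)[0].round(4))
cv2.imwrite("pics/end.png",d["color"])
E
```

```text
[ 503.58809114 -209.99642837  237.4297561 ] 70.6835004111663
hubtop 836 [ 504.4 -210.4   81.2] ((503.843017578125, -210.81985473632812), 17.202157974243164) 81.32334939185122
disc 16773 ((503.3955078125, -210.74537658691406), 97.45216369628906) 41.36924441143623
[-8.00000e-04  5.00000e-04  4.14356e+01]
```

View pics/end.png

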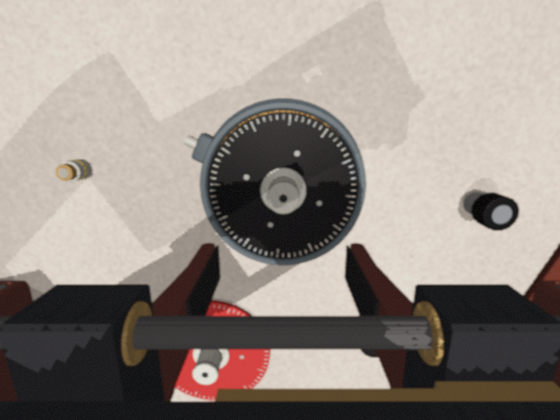

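The picture shows the top seated level and concentric in the housing, with the disc at (283,182). Hub height and tilt match a seated top, and the gripper is clear. I'm handing in.

```bash
python3 -c "
from workcell import close_job;print(close_job())"
```

```text
the job is handed in; nothing more can be done
None
```

I rolled the stray ball into its pocket, set the black turntable top level on all six balls, released it and handed the job in at about 15 s; no verdict was returned, but the last measurements put the top about 1 mm off the housing axis, at seated height and tilted under 0.1 degrees.

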